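Build two gas burners up again from the washed parts

ROBOT

A 6-joint arm with a two-finger parallel gripper is mounted at the origin on a cart in front of the work surface, level with it; the furniture and walls round the work are solid. World frame = base frame: x ahead of the robot, y to its left, z up, the work surface at z = 0. Lengths are in mm, angles in rad, forces in N, time in s.
With the tool pointing down it reaches from about 400 to 925 mm from the base axis. Payload 12.5 kg.
Tool frame: the origin (TCP) lies midway between the tips of the shut fingers; the grasp point (between the pads) lies 19 mm behind it; z points along the fingers, y is the line along which they close (so a half turn about z gives the same grasp; the last joint's range is limited). The gripper opens to 95 mm and grips with 3 to 60 N. Pads are 20 mm wide; open, the fingers measure 119 mm over their backs; the gripper's body (75 mm by 180 mm) begins 59 mm behind the grasp point.
Start: joints at [-1.262, 0.491, 1.559, -0, 1.092, -0.106], TCP at [251.903, -572.007, 214.661] pointing down, gripper open.
Joint ranges: [-3.1, 3.1], [-0.84, 2.19], [0.05, 2.79], [-1.13, 4.28], [0.06, 2.93], [-2.69, 2.69]. Speed limits (rad/s): [2.22, 2.22, 2.79, 3.14, 3.14, 3.14].

INTERFACE

Orientations are given as [roll, pitch, yaw] about the fixed x, y, z axes, in that order (R = Rz(yaw) Ry(pitch) Rx(roll)).
In Python, from cell import readout, eyes, env gives the robot as it stands.
- The arm moves only by the tool move_arm, never from a script. Its argument "plan" is a list of rows, each a list of 3 entries, a list of its own where there are three numbers: the turn, a rotation vector about the tool's x, y, z in degrees, then the shift along the tool's x, y, z in m, then the gripper command: -1 is shut, 1 is fully open, values between are in proportion. In form: [[[ax, ay, az], [x, y, z], jaw], ...]. A call has 1 to 5 rows; each row is the pose to reach, as a shift and turn from the pose commanded when the call began, along the tool's axes at that moment; what a row does not reach only later rows make up. A row lasts 1/8 s, in which the tool goes at most 62.5 mm and 10.7 degrees, less where a joint would pass 70% of its speed; a pose out of reach is approached as far as the arm can. A call with a gripper value outside its range is refused whole. The fingers move at their own pace and stop on an object; the grip force is fixed at half the most. Time passes only in rows, so rows that repeat a pose let the fingers close. It gives the time, the measured TCP pose, the force, the opening and the grip force at its end, in the units of the state.
- readout.state(): the state, without advancing time (a new reading comes with each control period).
- eyes.read_camera(name): name is "scene" or "top" or "wrist"; returns a dict with "img" (480x640x3 uint8, red, green, blue), "K" (3x3 intrinsics, pixels), "extrinsics" (4x4, takes a point from camera to world coordinates). Camera axes: x right, y up, looking along -z (the intrinsics and any distortion apply to the point x, -y, -z); pixel columns grow to the right and rows downward; lengths in mm; the calibration is good to about 2 mm. A picture is of the moment at which its call begins. There is no depth.
- env.job_done(): hands the job in; it is judged then, once.
Trained networks look in a picture, given as the dict that the camera call returned (one of the last four; its "shot" number tells which), for a name from the list of things; names that differ only in an ending like _2 or _b are one class to them, and where a whole thing is asked for, a point or a joint stands for the part that bears it (a point fixed in the world has none). Each returns a list of dicts, best first, with "score" (0 to 1); they miss things now and then, are a little off and sometimes report something else, mostly with a low value. They report only what shows in the picture. A call takes as long as a camera call. They do not tell look-alikes from the thing itself.
- eyes.cut_out(picture, name): "mask" (480x640 bool, what is visible of it) and "uv" ([column, row] in pixels, amid what is visible of it).
The state is a dict: "t": time; "joints": joint angles; "qvel": joint speeds; "tau": joint torques, N m; "eef_pos": TCP position; "tcp_rot": TCP orientation; "ft_force": force on the tool from outside, world axes, zero at the start; "moment": the same for the moment, N m; "opening": opening from 0.0 (shut) to 1.0 (fully open); "grip_force": force on a finger pad.
Only numpy, scipy, OpenCV 4.12 (cv2) and the standard library are available. Lean on these libraries where they do the work, as an engineer would, in place of code of your own. Each camera call takes 0.05 s, during which the arm holds its last target. There are 200 camera calls.

TASK

The burner parts of the portable two-burner hob have been washed and are piled on the bamboo board. Take the pile apart and build both burners up again: each slotted flame spreader fully down over the nozzle of its own burner seat, small on small and large on large, and each black cap lying level on its own spreader with its plug in the bore. Set the parts down gently without dropping them, and leave the timer, the tin and the spice jar where they stand.

Things in the scene. Friction and masses are not known exactly. Their poses are not given: they have to be found in the camera images.
- spreader_small: small flame spreader: bright aluminium ring with dark slots round its upper side, outside diameter 40, bore 22 right through, height 20, flat on both faces, 50 g. Origin: centre of its underside, z up along its axis. At the start it is the top of the pile, standing on the small cap.
- cap_small: small burner cap: black disc, diameter 48, thickness 10 (6 to 16 above the origin), with a chamfered round plug beneath, diameter 16, length 6; 80 g. Origin: centre of the plug's lower end, z up. At the start it lies on the large spreader, its plug loose in that bore. In place the disc rests on the small spreader, plug in its bore: origin 14 above the small spreader's origin.
- spreader_large: large flame spreader: bright aluminium ring with dark slots, outside diameter 58, bore 36 right through, height 24, flat on both faces, 110 g. Origin: centre of its underside, z up. At the start it stands on the large cap.
- cap_large: large burner cap: black disc, diameter 68, thickness 10 (6 to 16 above the origin), with a chamfered round plug beneath, diameter 30, length 6; 160 g. Origin: centre of the plug's lower end, z up. At the start it is the bottom of the pile, standing on its plug on a fixed bamboo board 14 thick, 126 x 142. In place its origin is 18 above the large spreader's origin.
- seat_small: small burner seat, fixed on the hob's dark glass (440 x 250, 62 above the worktop): aluminium dish, diameter 62 (54 at its flat face), 10 high, with a brass nozzle in the middle, diameter 16 up to 14, then tapering to 8 at its top at 20. Origin: centre of the underside, on the glass, z up. The small spreader slips over the nozzle, play 3 all round, and rests with its origin 10 above this one.
- seat_large: large burner seat, on the same glass, 200 from the small one, left or right of it: aluminium dish, diameter 84 (76 at its flat face), 10 high, with a brass nozzle, diameter 30 up to 15, then tapering to 18 at its top at 22 (heights from the origin). Origin: centre of the underside, z up. The large spreader slips over the nozzle, play 3 all round, and rests with its origin 10 above this one.
- timer: bystander: kitchen timer, white foot and red dial, diameter 57, height 47, loose. Origin: centre of its underside.
- tin: bystander: food tin with a red and white label, diameter 57, height 72, loose. Origin: centre of its underside.
- jar: bystander: spice jar with a white cap and a green label, diameter 43, height 100, loose. Origin: centre of its underside.
There are look-alikes about, which are no part of the job. Leave any blue or orange look-alike of the spreader_large alone.

How it is judged:
By the outcome, as a careful person would: the job done as asked, in the order asked, and still so for the second after the job is handed in, with the robot touching nothing.
It also fails if it takes over 125 s, if anything falls off the work surface, if the arm or the gripper's body presses on something with over 40 N, if the wrist force passes 120 N, or if a joint passes its speed limit or range.

## Working session

There is one attempt and no reset: what is moved stays moved. The work goes in short steps, Python scripts to look and compute and a tool call to move; the robot and the scene stay as the last step left them, time stands still between calls to the robot, and variables do not carry over. Pictures are saved under pics/ and viewed, at most 18 in all, crops included, and the job is handed in when it is done.

Besides the shell and the picture viewer there is one more tool, called as a command line: name --argument value ..., lists and objects as JSON in quotes. move_arm: Moves the arm, as the interface text tells. Its arguments: {"type":"object","properties":{"plan":{"type":"array","items":{"type":"array"}}},"required":["plan"]}

```bash
mkdir -p pics; ls; python3 - <<'E'
from cell import readout, eyes, env
import cv2,numpy as np
s=readout.state();print(s)
for n in ("scene","top","wrist"):
    p=eyes.read_camera(n);cv2.imwrite(f"pics/{n}0.png",p["img"][:,:,::-1]);print(n,p.keys(),p["K"],p["extrinsics"].round(3))
    if n!="wrist":
        for t in ("spreader_small","cap_small","spreader_large","cap_large","seat_small","seat_large","timer","tin","jar"):
            print(t,[(round(d["score"],2),np.round(d["uv"]),int(d["mask"].sum())) for d in eyes.cut_out(p,t)[:4]])
E
```

```text
pics
{'t': 0.0, 'joints': array([-1.26157945e+00,  4.91506390e-01,  1.55943006e+00, -3.86125840e-05,
        1.09169121e+00, -1.05591087e-01]), 'qvel': array([ 2.77926390e-05,  2.80300674e-05,  2.21272491e-05,  6.53399215e-04,
        1.07048586e-03, -5.00477048e-04]), 'tau': array([ 3.62259918e-03, -6.12631202e+01, -2.58180732e+01,  6.92927046e-02,
        4.83203516e-02, -8.61619469e-05]), 'eef_pos': array([ 251.8296041 , -571.76437184,  214.10145798]), 'tcp_rot': array([-3.14055981e+00, -7.50279920e-05,  4.14825746e-01]), 'ft_force': array([-0.02995901,  1.73517029, -0.35646911]), 'moment': array([ 0.00621707,  0.03342249, -0.01391849]), 'grip_force': 0.0, 'opening': 1.0027004851087564}
scene dict_keys(['img', 'K', 'extrinsics', 'shot']) [[446.14620081   0.         321.17381923]
 [  0.         446.14620081 230.09460078]
 [  0.           0.           1.        ]] [[-6.09000e-01  6.12000e-01 -5.05000e-01  1.18013e+02]
 [-7.93000e-01 -4.54000e-01  4.06000e-01  4.19100e+02]
 [ 2.00000e-02  6.48000e-01  7.62000e-01  7.38933e+02]
 [ 0.00000e+00  0.00000e+00  0.00000e+00  1.00000e+00]]
s
[... 1019 characters left out ...]
]), 254), (0.7, array([248., 261.]), 170), (0.53, array([238., 249.]), 152)]
cap_large []
seat_small [(0.85, array([449., 256.]), 475)]
seat_large [(0.68, array([365., 247.]), 927)]
timer [(0.58, array([275., 333.]), 482)]
tin [(0.79, array([398., 190.]), 539)]
jar [(0.88, array([215., 308.]), 372)]
wrist dict_keys(['img', 'K', 'extrinsics', 'shot']) [[393.4645839    0.         320.54207974]
 [  0.         393.4645839  234.42705274]
 [  0.           0.           1.        ]] [[ 4.03000e-01  8.89000e-01  2.19000e-01  3.11789e+02]
 [-9.15000e-01  3.91000e-01  9.70000e-02 -5.45391e+02]
 [ 1.00000e-03 -2.39000e-01  9.71000e-01  3.84838e+02]
 [ 0.00000e+00  0.00000e+00  0.00000e+00  1.00000e+00]]
```

View pics/scene0.png

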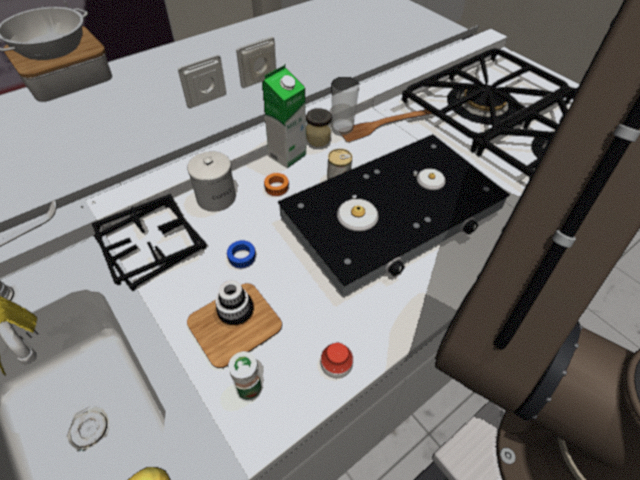

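View pics/top0.png

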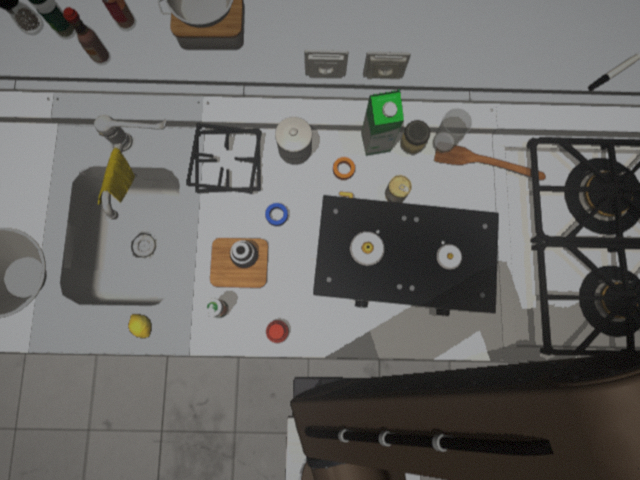

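The pile stands on the board (scene 232,300; top 242,252), with the large seat at scene (358,213) and the small seat at (431,180). The jar is at scene (246,375), close to the board, and the blue and orange rings are the look-alikes. Next I triangulate.

```bash
cat > h.py <<'E'
import numpy as np, cv2
from scipy.spatial.transform import Rotation as R
from cell import readout, eyes, env
def ray(p,uv):
    K,E=p["K"],p["extrinsics"]
    x=(uv[0]-K[0,2])/K[0,0]; y=(uv[1]-K[1,2])/K[1,1]
    d=E[:3,:3]@np.array([x,-y,-1]); return E[:3,3],d/np.linalg.norm(d)
def tri(obs):
    A=np.zeros((3,3));b=np.zeros(3);rs=[ray(*o) for o in obs]
    for o,d in rs:
        P=np.eye(3)-np.outer(d,d);A+=P;b+=P@o
    X=np.linalg.solve(A,b)
    return X,max(np.linalg.norm((np.eye(3)-np.outer(d,d))@(X-o)) for o,d in rs)
def atz(p,uv,z):
    o,d=ray(p,uv);return o+d*(z-o[2])/d[2]
def proj(p,X):
    E=p["extrinsics"];c=E[:3,:3].T@(np.asarray(X,float)-E[:3,3])
    return np.array([p["K"][0,2]+p["K"][0,0]*c[0]/-c[2],p["K"][1,2]-p["K"][1,1]*c[1]/-c[2]])
def togo(pos,yaw):
    """shift (m, tool axes) and turn (deg, tool z) from the present pose to pos, tool down with yaw"""
    s=readout.state();r=R.from_euler("xyz",s["tcp_rot"])
    t=R.from_euler("xyz",[np.pi,0,yaw])
    return (r.inv().apply(np.asarray(pos)-s["eef_pos"])/1000).round(4),np.degrees((r.inv()*t).as_rotvec()).round(2)
def snap(name,fn=None):
    p=eyes.read_camera(name)
    if fn: cv2.imwrite(f"pics/{fn}.png",np.ascontiguousarray(p["img"][:,:,::-1]))
    return p
E
python3 - <<'E'
from h import *
a=snap("scene");b=snap("top")
def c(p,n,i=0):
    r=eyes.cut_out(p,n);return r[i]["uv"] if len(r)>i else None
for n in ("seat_small","seat_large","timer","tin","jar","spreader_small"):
    u,v=c(a,n),c(b,n)
    if u is not None and v is not None: print(n,*tri([(a,u),(b,v)]))
    for z in {"timer":(40,),"tin":(72,),"jar":(100,),"spreader_small":(84,)}.get(n,(72,)):print(z,atz(a,u,z),atz(b,v,z) if v is not None else '')
# hand-picked from pictures
for n,u,v in (("noz L",(358,211),(367,247)),("noz S",(431,178),(449,256)),("pile top",(230,285),(241,247)),("board c",(236,324),(240,262))):
    print(n,*tri([(a,u),(b,v)]))
for i,u in enumerate([(368,135),(399,187)]): print("carton,tin",atz(b,u,[0,72][i]))
w=snap("wrist");r=R.from_euler("xyz",readout.state()["tcp_rot"])
print("cam in tool",r.inv().apply(w["extrinsics"][:3,3]-readout.state()["eef_pos"]),(r.inv().as_matrix()@w["extrinsics"][:3,:3]).round(2))
for p,cs in((b,[(211,238),(268,238),(268,287),(211,287)]),): print([atz(p,q,14).round() for q in cs])
E
```

```text
seat_small [ 539.39825695 -218.32262359   73.7101303 ] 2.1727358780613235
72 [ 542.22786524 -218.65608252   72.        ] [ 537.91036967 -220.06845257   72.        ]
seat_large [547.84924109 -21.92273648  77.32999137] 2.4126907612238018
72 [549.34385923 -26.9218897   72.        ] [550.66405975 -20.95876867  72.        ]
timer [349.65142462 189.72418087  10.44246252] 0.21322114177577497
40 [340.41422044 199.15718313  40.        ] [349.57292346 187.28849366  40.        ]
tin [ 701.15973102 -100.8037179    66.0723915 ] 2.6262801524907977
72 [698.12736886 -94.64088017  72.        ] [ 697.36517146 -101.50560867   72.        ]
jar [402.586062   330.36527651  51.61918097] 1.3958588732818846
100 [383.49727814 337.53776223 100.        ] [399.6018477  319.47280816 100.        ]
spreader_small [540.29404619 279.7478218   85.59914854] 5.772894357372835
84 [536.86941387 275.37354248  84.        ] [544.38831494 284.5627826   84.        ]
noz L [553.03694175 -25.48932494  76.25210679] 0.11483895683220692
noz S [ 536.67154277 -224.50625322   69.5010529 ] 0.571338323380949
pile top [544.41666892 274.2669515   88.475632  ] 0.18111926459120054
board c [520.85289369 288.83347052   1.30990279] 0.16946870576454248
carton,tin [ 8.72415990e+02 -3.65690625e+01 -2.27373675e-13]
carton,tin [ 706.19876802 -105.33216185   72.        ]
cam in tool [  65.53778672   -0.21250321 -170.16128249] [[ 0.    0.97  0.24]
 [ 1.   -0.   -0.  ]
 [-0.    0.24 -0.97]]
[array([579., 363.,  14.]), array([582., 219.,  14.]), array([458., 214.,  14.]), array([455., 356.,  14.])]
```

```bash
python3 -c "
from h import *
print(togo([555,-222,230],0))"
```

```text
(array([ 0.4185, -0.1982, -0.0153]), array([ 1.000e-02, -0.000e+00,  2.377e+01]))
```

move_arm --plan '[[[0, 0, 23.8], [0.419, -0.198, -0.016], 1], [[0, 0, 23.8], [0.419, -0.198, -0.016], 1], [[0, 0, 23.8], [0.419, -0.198, -0.016], 1], [[0, 0, 23.8], [0.419, -0.198, -0.016], 1], [[0, 0, 23.8], [0.419, -0.198, -0.016], 1]]'

```text
t: 2.42
eef_pos: [456.0, -336.6, 225.6]
tcp_rot: [3.141, -0.0, -0.001]
ft_force: [0.9, 0.0, 0.2]
opening: 0.997
grip_force: 0.0
```

move_arm --plan '[[[0, 0, 0], [0.099, -0.115, 0], 1], [[0, 0, 0], [0.099, -0.115, 0], 1], [[0, 0, 0], [0.099, -0.115, 0], 1], [[0, 0, 0], [0.099, -0.115, 0], 1], [[0, 0, 0], [0.099, -0.115, 0], 1]]'

```text
t: 3.05
eef_pos: [553.4, -223.7, 225.3]
tcp_rot: [3.141, 0.0, -0.001]
ft_force: [-0.1, -0.1, -0.1]
opening: 0.998
grip_force: 0.0
```

```bash
python3 - <<'E'
from h import *
import pickle
w=snap("wrist","w1");print(readout.state()["eef_pos"],w["extrinsics"].round(3))
for n in("seat_small","seat_large"):
    for d in eyes.cut_out(w,n)[:2]:
        m=d["mask"].astype(np.uint8);c=max(cv2.findContours(m,0,2)[0],key=len)
        print(n,d["score"],d["uv"],m.sum(),cv2.fitEllipse(c),atz(w,cv2.fitEllipse(c)[0],70))
pickle.dump(w,open("w1.pkl","wb"))
E
```

```text
[ 553.29216819 -224.0772207   225.34018794] [[-1.00000e-03  9.71000e-01  2.39000e-01  6.19056e+02]
 [-1.00000e+00 -1.00000e-03  1.00000e-03 -2.24129e+02]
 [ 1.00000e-03 -2.39000e-01  9.71000e-01  3.95432e+02]
 [ 0.00000e+00  0.00000e+00  0.00000e+00  1.00000e+00]]
seat_small 0.67 [319.8, 234.0] 4015 ((321.59552001953125, 234.74107360839844), (69.24227142333984, 70.98529052734375), 84.13978576660156) [ 538.54174025 -225.21044187   70.        ]
seat_large 0.65 [90.8, 214.9] 7700 ((88.92484283447266, 215.0904998779297), (94.9510269165039, 103.07089233398438), 127.95152282714844) [555.71358278 -29.45991325  70.        ]
```

View pics/w1.png

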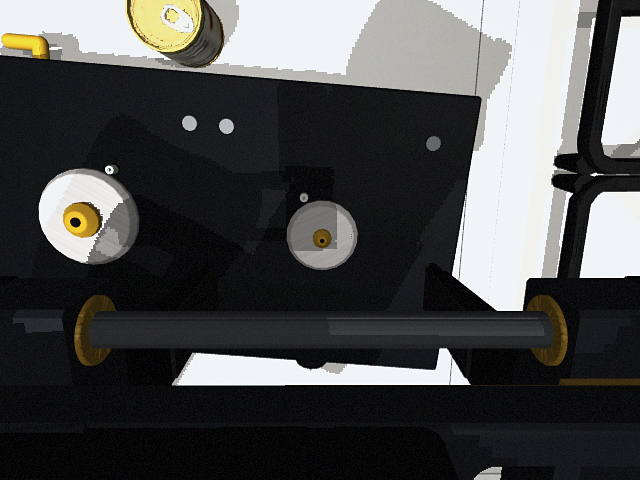

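The small seat sits at (322,235) with its nozzle hole at (322,240). The large seat is at (89,215) with its nozzle hole at (75,222), and the tin is at (175,30). I take a second view 197 mm to the left.

move_arm --plan '[[[0, 0, 0], [0.015, -0.197, 0], 1], [[0, 0, 0], [0.015, -0.197, 0], 1], [[0, 0, 0], [0.015, -0.197, 0], 1], [[0, 0, 0], [0.015, -0.197, 0], 1], [[0, 0, 0], [0.015, -0.197, 0], 1]]'

```text
t: 3.82
eef_pos: [569.0, -26.6, 225.4]
tcp_rot: [3.141, -0.0, -0.0]
ft_force: [-0.2, -0.1, -0.1]
opening: 1.001
grip_force: 0.0
```

```bash
cat > seats.py <<'E'
from h import *
import pickle
w1=pickle.load(open("w1.pkl","rb"));w2=snap("wrist","w2");pickle.dump(w2,open("w2.pkl","wb"));print(readout.state()["eef_pos"])
F={}
for k,w in(("1",w1),("2",w2)):
    hsv=cv2.cvtColor(w["img"],cv2.COLOR_RGB2HSV)
    for n in("seat_small","seat_large"):
        r=eyes.cut_out(w,n) if k=="2" else None
        base={"1seat_small":(321.6,234.7),"1seat_large":(88.9,215.1)}.get(k+n)
        if r:
            c=max(cv2.findContours(r[0]["mask"].astype(np.uint8),0,2)[0],key=len);e=cv2.fitEllipse(c);base=e[0];print(n,r[0]["score"],e)
        elif base is None: print("none",n);continue
        yy,xx=np.mgrid[:480,:640];near=(xx-base[0])**2+(yy-base[1])**2<32**2
        br=(hsv[:,:,1]>120)&(hsv[:,:,0]>10)&(hsv[:,:,0]<35)&near
        cc=cv2.convexHull(np.argwhere(br)[:,::-1].astype(np.int32))
        hull=cv2.fillConvexPoly(np.zeros((480,640),np.uint8),cc,1)
        hole=(hull>0)&(hsv[:,:,2]<50)
        h=np.argwhere(hole).mean(0)[::-1] if hole.sum()>3 else None
        F[k+n]=(base,h);print(k,n,base,"brass",br.sum(),"hole",hole.sum(),h)
for n in("seat_small","seat_large"):
    for i,l in((0,"dish"),(1,"hole")):
        if k+n in F: print(n,l,*tri([(w1,F["1"+n][i]),(w2,F["2"+n][i])]))
E
python3 seats.py
```

```text
[568.99013705 -27.4054874  225.35977413]
1 seat_small (321.6, 234.7) brass 259 hole 14 [321.71428571 240.5       ]
1 seat_large (88.9, 215.1) brass 1007 hole 85 [ 79.50588235 221.8       ]
seat_small 0.95 ((546.5335693359375, 250.75665283203125), (71.85906219482422, 72.3445053100586), 59.216796875)
2 seat_small (546.5335693359375, 250.75665283203125) brass 281 hole 27 [553.59259259 271.62962963]
seat_large 0.58 ((318.9908142089844, 233.44154357910156), (93.5450439453125, 95.2414779663086), 67.2362289428711)
2 seat_large (318.9908142089844, 233.44154357910156) brass 884 hole 60 [318.98333333 240.38333333]
seat_small dish [ 537.74664509 -225.26845189   64.50084567] 0.514589399419573
seat_small hole [ 530.20339909 -224.53368509   79.64030211] 5.659580976923364
seat_large dish [554.2306975  -25.93421849  64.27437505] 0.3550569610449987
seat_large hole [551.56524412 -25.95363954  78.4892518 ] 0.18556331590357258
```

View pics/w2.png

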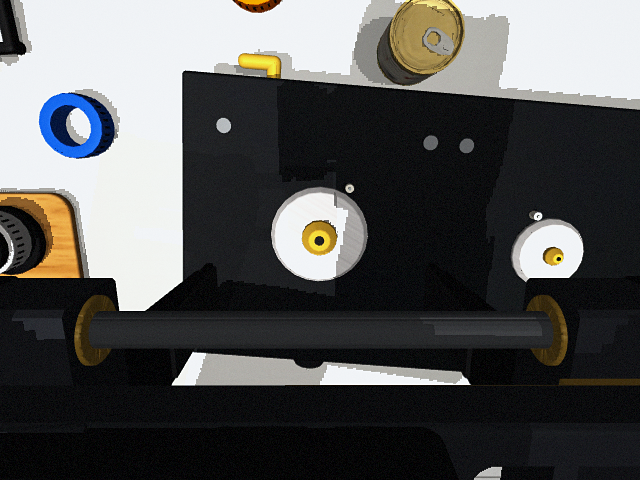

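The large seat is at (319,233) with its hole at (319,240), and the small seat is at (547,250) with its hole at (558,258). The blue ring is at (77,125) and the pile is at the left edge.

```bash
python3 - <<'E'
from h import *
import pickle
w1=pickle.load(open("w1.pkl","rb"));w2=pickle.load(open("w2.pkl","rb"))
print(tri([(w1,(321.7,240.5)),(w2,(557.5,258))]),tri([(w1,(75.5,222)),(w2,(319,240.4))]))
print(atz(w1,(321.7,240.5),82),atz(w2,(319,240.4),84))
print(togo([560,272,235],0))
E
```

```text
(array([ 536.62689473, -225.2745598 ,   81.21425837]), np.float64(0.20264336016621723)) (array([552.70249112, -25.96829915,  83.66149486]), np.float64(0.012934243364425205))
[ 536.62457059 -225.25705799   82.        ] [552.80458304 -25.9703463   84.        ]
(array([-0.0097, -0.2999, -0.0098]), array([ 0.01,  0.  , -0.14]))
```

Nozzle tops measure z 81.2 and 83.7, against 82 and 84 in the text. Now the pile.

move_arm --plan '[[[0, 0, 0], [-0.01, -0.22, -0.03], 1], [[0, 0, 0], [-0.01, -0.22, -0.03], 1], [[0, 0, 0], [-0.01, -0.22, -0.03], 1], [[0, 0, 0], [-0.01, -0.22, -0.03], 1], [[0, 0, 0], [-0.01, -0.22, -0.03], 1]]'

```text
t: 4.6
eef_pos: [559.3, 194.4, 255.4]
tcp_rot: [-3.142, -0.0, 0.001]
ft_force: [0.7, -0.3, 0.5]
opening: 0.994
grip_force: 0.0
```

```bash
cat > pile.py <<'E'
from h import *
import pickle,sys
def look(tag):
    w=snap("wrist",tag);pickle.dump(w,open(tag+".pkl","wb"));print(readout.state()["eef_pos"].round(1))
    for n in("spreader_small","cap_small","spreader_large","cap_large","jar"):
        for d in eyes.cut_out(w,n)[:2]:
            c=max(cv2.findContours(d["mask"].astype(np.uint8),0,2)[0],key=len)
            print(n,round(d["score"],2),d["uv"],d["mask"].sum(),np.round(np.hstack(cv2.fitEllipse(cv2.convexHull(c))),1) if len(cv2.convexHull(c))>5 else '')
    return w
if __name__=="__main__": look(sys.argv[1])
E
python3 pile.py p1
```

```text
[559.4 193.2 255.1]
spreader_small 0.93 [223.7, 239.0] 1436 [229.3 233.9  45.5  47.3  60.9]
cap_small 0.62 [234.3, 228.8] 760 [233.5 229.   47.8  50.8 115.7]
spreader_large 0.97 [247.8, 209.8] 932 [235.  225.5  59.9  63.1  71.7]
spreader_large 0.55 [318.5, 102.3] 1807 [313.2 115.8  58.1  60.4   2.4]
cap_large 0.86 [263.5, 214.2] 596 [242.2 223.1  61.4  64.5 150.3]
jar 0.96 [192.8, 368.2] 880 [191.  371.8  22.   79.5  33.4]
```

move_arm --plan '[[[0, 0, 0], [0, -0.08, 0], 1], [[0, 0, 0], [0, -0.08, 0], 1], [[0, 0, 0], [0, -0.08, 0], 1], [[0, 0, 0], [0, -0.08, 0], 1]]'

```text
t: 5.4
eef_pos: [559.3, 272.5, 255.2]
tcp_rot: [3.141, 0.0, -0.001]
ft_force: [0.1, 0.0, 0.5]
opening: 0.999
grip_force: 0.0
```

```bash
python3 pile.py p2
```

```text
[559.3 272.5 255.3]
spreader_small 0.61 [307.9, 242.1] 1301 [314.3 233.9  44.1  46.5 174.3]
cap_small 0.83 [314.2, 225.4] 600 [314.6 227.6  45.1  47.6  84.8]
cap_small 0.39 [258.8, 366.7] 1670 [259.9 368.4  45.8  57.   53.4]
spreader_large 0.96 [307.7, 205.7] 682 [313.7 225.4  58.5  59.1  32.4]
spreader_large 0.9 [572.3, 0.0] 381 [577.4  -9.3  35.9  60.2  72.6]
cap_large 0.91 [334.8, 202.4] 581 [315.8 222.8  63.3  65.8 121.3]
jar 0.7 [258.7, 365.7] 1651 [260.4 368.4  46.6  57.3  54.8]
```

View pics/p2.png

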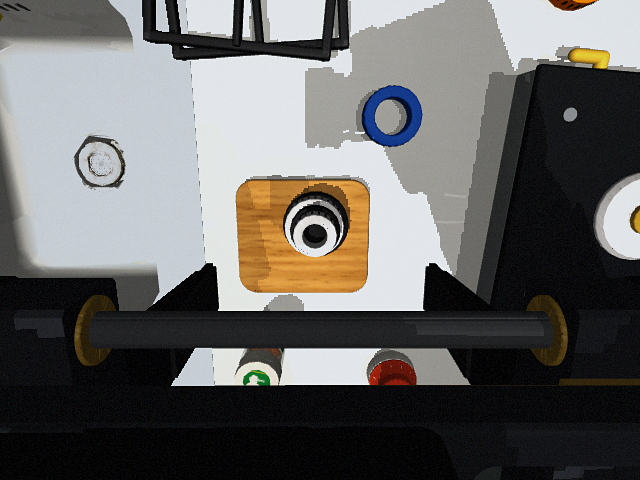

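The pile shows at (315,230): small ring top at (315,235), small cap and large ring beneath, large cap edge at (340,200). The jar is at (259,365), the timer at (392,375) and the blue ring at (392,115).

```bash
cat > rings.py <<'E'
from h import *
import pickle
def topface(w,base,r=32,bright=True,thr=150):
    """centre of the bright ring face's bore: dark blob enclosed"""
    g=cv2.cvtColor(w["img"],cv2.COLOR_RGB2GRAY)
    x0,y0=int(base[0]-r),int(base[1]-r);c=g[y0:y0+2*r,x0:x0+2*r]
    m=(c>thr).astype(np.uint8)
    cs,h=cv2.findContours(m,cv2.RETR_CCOMP,cv2.CHAIN_APPROX_NONE)
    o=[]
    for i,k in enumerate(cs):
        if len(k)>=12 and cv2.contourArea(k)>40: e=cv2.fitEllipse(k);o.append((h[0][i][3]>=0,round(e[0][0]+x0,1),round(e[0][1]+y0,1),np.round(e[1],1)))
    return o
if __name__=="__main__":
    a,b=[pickle.load(open(f"p{i}.pkl","rb")) for i in(1,2)]
    for t in (120,170): print(t,topface(a,(226,237),thr=t),topface(b,(314,234),thr=t))
    for n,u,v in(("ss",(229.3,233.9),(314.3,233.9)),("cs",(233.5,229),(314.6,227.6)),("sl",(235,225.5),(313.7,225.4)),("cl",(242.2,223.1),(315.8,222.8))): print(n,*tri([(a,u),(b,v)]))
    im=np.hstack([cv2.resize(w["img"][190:270,x-40:x+40],(400,400),interpolation=0) for w,x in((a,232),(b,315))])
    cv2.imwrite("pics/pz.png",im[:,:,::-1])
    for z,uv in((84,(314.3,235)),): print(atz(b,uv,z))
    for uv,z in(((260,378),100),((392,372),47)): print("jar,timer",atz(b,uv,z))
E
python3 rings.py
```

```text
120 [(np.False_, 220.5, 240.5, array([59.3, 72.8])), (np.True_, 227.2, 235.9, array([24.5, 26.3]))] [(np.False_, 313.0, 238.2, array([60.5, 70.3])), (np.True_, 314.3, 235.7, array([25., 26.]))]
170 [(np.False_, 227.5, 233.6, array([41.3, 54.6])), (np.True_, 227.2, 235.9, array([25.3, 27. ]))] [(np.False_, 313.3, 231.4, array([49.7, 55.8])), (np.True_, 314.3, 235.8, array([25.7, 26.5]))]
ss [538.9549484  277.62833177  74.61034151] 0.04307008948176697
cs [540.09260874 277.58320347  56.60250439] 0.6229676164444364
sl [540.23596327 278.6483687   44.6064066 ] 0.004277180886076318
cl [536.95511641 276.86824119  17.61765698] 0.09326365758539022
[540.19945331 277.48720357  84.        ]
jar,timer [406.37017714 328.7234159  100.        ]
jar,timer [377.88373003 194.58035756  47.        ]
```

View pics/pz.png

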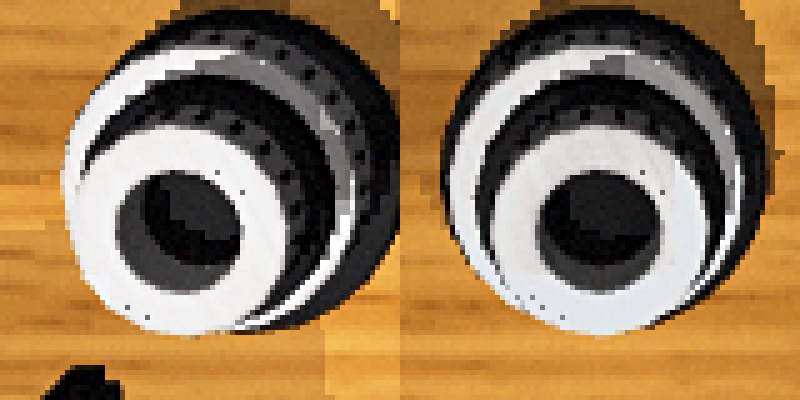

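Both crops show the small ring's bore clearly, with the small cap and the large ring nearly concentric beneath it.

```bash
python3 - <<'E'
from h import *
import pickle
a,b=[pickle.load(open(f"p{i}.pkl","rb")) for i in(1,2)]
print(tri([(a,(227.2,235.9)),(b,(314.3,235.8))]),atz(a,(227.2,235.9),84),atz(b,(314.3,235.8),84));print(togo([539.5,277.5,90],0))
E
```

```text
(array([539.32468683, 277.49910271,  83.47075078]), np.float64(0.0050197026096466405)) [539.4517955 277.3703939  84.       ] [539.46228396 277.49081573  84.        ]
(array([-0.0198, -0.0043,  0.1654]), array([ 0.01, -0.01, -0.08]))
```

move_arm --plan '[[[0, 0, 0], [-0.02, -0.0045, 0.06], 1], [[0, 0, 0], [-0.02, -0.0045, 0.12], 1], [[0, 0, 0], [-0.02, -0.0045, 0.165], 1], [[0, 0, 0], [-0.02, -0.0045, 0.165], 1], [[0, 0, 0], [-0.02, -0.0045, 0.165], 1]]'

```text
t: 6.32
eef_pos: [540.1, 278.5, 92.0]
tcp_rot: [-3.141, -0.002, -0.001]
ft_force: [0.1, 0.1, 0.3]
opening: 1.001
grip_force: 0.0
```

```bash
python3 - <<'E'
from h import *
w=snap("wrist","g1");print(togo([539.4,277.5,67],0),proj(w,[539.4,277.5,84]))
E
```

```text
(array([-0.0009,  0.0011,  0.0254]), array([-0.06, -0.17, -0.04])) [321.60656073 279.75480992]
```

View pics/g1.png

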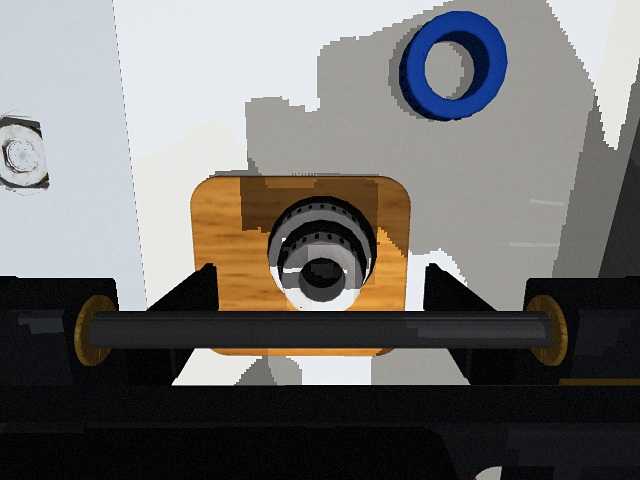

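The bore is at (322,280), exactly as predicted. I go down and grip.

move_arm --plan '[[[0, 0, 0], [-0.001, 0.001, 0.0245], 1], [[0, 0, 0], [-0.001, 0.001, 0.0245], 1], [[0, 0, 0], [-0.001, 0.001, 0.0245], -1], [[0, 0, 0], [-0.001, 0.001, 0.0245], -1], [[0, 0, 0], [-0.001, 0.001, 0.0245], -1]]'

```text
t: 7.0
eef_pos: [538.5, 277.4, 66.5]
tcp_rot: [-3.141, -0.001, -0.001]
ft_force: [-0.5, -0.1, -0.6]
opening: 0.739
grip_force: 0.0
```

move_arm --plan '[[[0, 0, 0], [0, 0, 0], -1], [[0, 0, 0], [0, 0, 0], -1], [[0, 0, 0], [0, 0, 0], -1], [[0, 0, 0], [0, 0, 0], -1]]'

```text
t: 7.5
eef_pos: [538.2, 277.2, 65.8]
tcp_rot: [3.141, 0.0, -0.001]
ft_force: [-0.4, -0.0, -0.2]
opening: 0.412
grip_force: 30.0
```

move_arm --plan '[[[0, 0, 0], [0, 0, -0.03], -1], [[0, 0, 0], [0, 0, -0.08], -1], [[0, 0, 0], [0, 0, -0.08], -1], [[0, 0, 0], [0, 0, -0.08], -1]]'

```text
t: 8.0
eef_pos: [537.8, 277.1, 145.2]
tcp_rot: [3.141, 0.001, -0.001]
ft_force: [-0.6, 0.0, -0.8]
opening: 0.413
grip_force: 30.0
```

```bash
python3 - <<'E'
from h import *
from rings import topface
import pickle
w=snap("wrist","g2");pickle.dump(w,open("g2.pkl","wb"));s=readout.state();print(s["eef_pos"],s["opening"],s["ft_force"])
print(proj(w,s["eef_pos"]+[1.2,0,18]))
for t in(120,170):print(topface(w,(320,280),r=40,thr=t))
E
```

```text
[537.63338525 277.04036726 144.72091016] 0.4212383980367455 [-0.17740185 -0.05506531 -0.80387748]
[319.60373101 297.28746272]
[(np.False_, 320.5, 287.6, array([31.5, 44. ])), (np.False_, 282.9, 252.4, array([ 7.8, 24.2]))]
[(np.False_, 320.7, 287.6, array([27.7, 40. ])), (np.False_, 283.1, 248.3, array([ 5.3, 17.8]))]
```

View pics/g2.png

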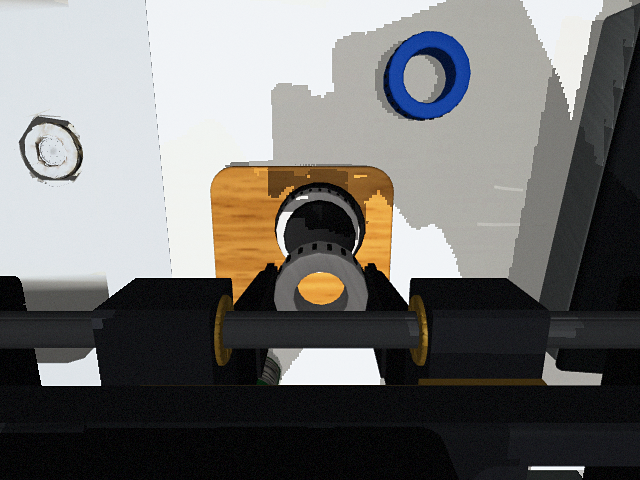

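The ring is held squarely, with its bore at (321,288), and the cap below at (320,228) is undisturbed. I carry it to the small seat.

move_arm --plan '[[[0, 0, 0], [-0.002, 0.06, -0.015], -1], [[0, 0, 0], [-0.002, 0.502, -0.015], -1], [[0, 0, 0], [-0.002, 0.502, -0.015], -1], [[0, 0, 0], [-0.002, 0.502, -0.015], -1], [[0, 0, 0], [-0.002, 0.502, -0.015], -1]]'

```text
t: 8.68
eef_pos: [535.3, -34.6, 159.6]
tcp_rot: [-3.141, 0.002, -0.001]
ft_force: [1.5, -0.2, 0.3]
opening: 0.42
grip_force: 30.0
```

```bash
python3 -c "
from h import *
print(togo([535.7,-225.3,150],0))"
```

```text
(array([0.0005, 0.1907, 0.0096]), array([-0.02,  0.11, -0.03]))
```

move_arm --plan '[[[0, 0, 0], [0, 0.191, 0.01], -1], [[0, 0, 0], [0, 0.191, 0.01], -1], [[0, 0, 0], [0, 0.191, 0.02], -1], [[0, 0, 0], [0, 0.191, 0.045], -1], [[0, 0, 0], [0, 0.191, 0.045], -1]]'

```text
t: 9.3
eef_pos: [534.4, -223.8, 113.1]
tcp_rot: [-3.139, 0.005, -0.002]
ft_force: [-0.1, 0.2, -1.0]
opening: 0.414
grip_force: 30.0
```

```bash
python3 - <<'E'
from h import *
w=snap("wrist","s1");print(togo([535.7,-225.3,74.5],0),readout.state()["eef_pos"])
E
```

```text
(array([0.0006, 0.002 , 0.04  ]), array([-0.09,  0.17, -0.06])) [ 535.18573351 -223.35749547  114.54183118]
```

View pics/s1.png

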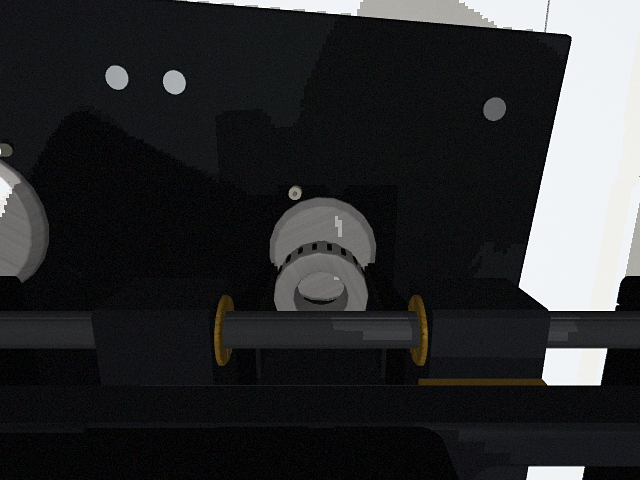

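The ring is in front of the dish (322,240) and centred left-right on it. I lower it.

move_arm --plan '[[[0, 0, 0], [0.0005, 0.002, 0.006], -1], [[0, 0, 0], [0.0005, 0.002, 0.014], -1], [[0, 0, 0], [0.0005, 0.002, 0.022], -1], [[0, 0, 0], [0.0005, 0.002, 0.03], -1], [[0, 0, 0], [0.0005, 0.002, 0.036], -1]]'

```text
t: 9.98
eef_pos: [536.3, -225.6, 79.2]
tcp_rot: [-3.142, 0.0, -0.0]
ft_force: [-0.2, 0.1, -0.7]
opening: 0.418
grip_force: 30.0
```

```bash
python3 -c "
from h import *
print(togo([535.7,-225.3,73.8],0),readout.state()['ft_force'])"
```

```text
(array([-0.0006, -0.0003,  0.0054]), array([-0.  ,  0.02, -0.03])) [-0.19133862  0.14215254 -0.67365339]
```

move_arm --plan '[[[0, 0, 0], [-0.0005, 0, 0.002], -1], [[0, 0, 0], [-0.0005, 0, 0.004], -1], [[0, 0, 0], [-0.0005, 0, 0.005], -1], [[0, 0, 0], [-0.0005, 0, 0.0055], -1], [[0, 0, 0], [-0.0005, 0, 0.0055], -1]]'

```text
t: 10.6
eef_pos: [535.9, -225.8, 74.4]
tcp_rot: [3.141, -0.0, -0.001]
ft_force: [-0.6, 0.2, -0.9]
opening: 0.415
grip_force: 30.0
```

move_arm --plan '[[[0, 0, 0], [0, 0, 0.0004], -1], [[0, 0, 0], [0, 0, 0.0008], -1], [[0, 0, 0], [0, 0, 0.0008], -1]]'

```text
t: 10.98
eef_pos: [535.9, -225.7, 73.7]
tcp_rot: [3.141, -0.0, -0.001]
ft_force: [-1.1, 1.2, 2.4]
opening: 0.415
grip_force: 30.0
```

move_arm --plan '[[[0, 0, 0], [0, 0, 0], 0.1], [[0, 0, 0], [0, 0, 0], 0.2], [[0, 0, 0], [0, 0, 0], 0.5], [[0, 0, 0], [0, 0, -0.03], 1], [[0, 0, 0], [0, 0, -0.09], 1]]'

```text
t: 11.6
eef_pos: [535.0, -225.3, 162.7]
tcp_rot: [-3.139, 0.004, -0.001]
ft_force: [1.1, 0.0, 0.8]
opening: 0.859
grip_force: 0.0
```

move_arm --plan '[[[0, 0, 0], [0.02, 0, -0.04], 1], [[0, 0, 0], [0.02, 0, -0.08], 1], [[0, 0, 0], [0.02, 0, -0.08], 1], [[0, 0, 0], [0.02, 0, -0.08], 1]]'

```text
t: 12.1
eef_pos: [555.5, -225.5, 242.7]
tcp_rot: [-3.141, 0.001, -0.001]
ft_force: [-0.7, -0.5, 0.1]
opening: 1.0
grip_force: 0.0
```

```bash
python3 - <<'E'
from h import *
from rings import topface
w=snap("wrist","s2");s=readout.state();print(s["eef_pos"])
for d in eyes.cut_out(w,"spreader_small")[:2]:
    print(d["score"],d["uv"],d["mask"].sum())
    for t in(60,90,120,150):
      for o in topface(w,d["uv"],r=40,thr=t): print(t,o,atz(w,o[1:3],92))
print("expected",proj(w,[536.9,-225.3,92]))
u=np.int32(proj(w,[536.9,-225.3,85]));cv2.imwrite("pics/s2c.png",cv2.resize(w["img"][u[1]-60:u[1]+60,u[0]-60:u[0]+60],(480,480),interpolation=0)[:,:,::-1])
E
```

```text
[ 555.3619358 -225.5326492  242.3094047]
0.98 [325.9, 245.6] 1462
60 (np.False_, 319.7, 233.4, array([61.9, 67.4])) [ 542.72521156 -225.32509966   92.        ]
90 (np.False_, 320.2, 233.3, array([61.7, 65.7])) [ 542.81142871 -225.74485266   92.        ]
90 (np.True_, 320.9, 239.5, array([25.5, 26.3])) [ 537.43330277 -226.33127414   92.        ]
90 (np.True_, 319.7, 235.2, array([18.7, 19.9])) [ 541.16802255 -225.32363544   92.        ]
90 (np.True_, 321.3, 240.9, array([48. , 53.7])) [ 536.21296918 -226.66836818   92.        ]
120 (np.False_, 320.6, 233.1, array([53.7, 58.2])) [ 542.98405866 -226.08065773   92.        ]
150 (np.False_, 318.4, 233.0, array([53.1, 56.3])) [ 543.0712696  -224.23448417   92.        ]
expected [319.67672198 240.11273912]
```

View pics/s2c.png

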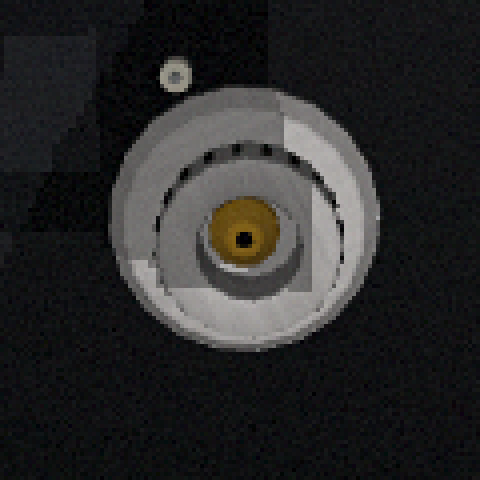

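The small ring is seated level: its bore (240,240 in the crop) surrounds the brass nozzle, centred within about 1 mm. Back to the pile for the small cap.

move_arm --plan '[[[0, 0, 0], [0.005, -0.5, 0.03], 1], [[0, 0, 0], [0.005, -0.5, 0.03], 1], [[0, 0, 0], [0.005, -0.5, 0.03], 1], [[0, 0, 0], [0.005, -0.5, 0.03], 1], [[0, 0, 0], [0.005, -0.5, 0.03], 1]]'

```text
t: 12.82
eef_pos: [558.6, 88.1, 223.7]
tcp_rot: [3.141, 0.002, -0.001]
ft_force: [0.5, 0.4, -0.1]
opening: 0.999
grip_force: 0.0
```

move_arm --plan '[[[0, 0, 0], [0, -0.191, 0.01], 1], [[0, 0, 0], [0, -0.191, 0.03], 1], [[0, 0, 0], [0, -0.191, 0.04], 1], [[0, 0, 0], [0, -0.191, 0.04], 1], [[0, 0, 0], [0, -0.191, 0.04], 1]]'

```text
t: 13.45
eef_pos: [558.9, 277.1, 183.7]
tcp_rot: [3.141, 0.002, 0.0]
ft_force: [0.5, 0.6, -0.3]
opening: 0.998
grip_force: 0.0
```

```bash
cat > capx.py <<'E'
from h import *
import sys
def cap(tag,names,z):
    w=snap("wrist",tag);s=readout.state();print(s["eef_pos"].round(1))
    for n in names:
        for d in eyes.cut_out(w,n)[:2]:
            c=cv2.convexHull(max(cv2.findContours(d["mask"].astype(np.uint8),0,2)[0],key=len));e=cv2.fitEllipse(c)
            print(n,round(d["score"],2),d["mask"].sum(),np.round(np.hstack(e),1),atz(w,e[0],z).round(1))
    return w
if __name__=="__main__":
    w=cap(sys.argv[1],sys.argv[3:],float(sys.argv[2]))
    u=np.int32(proj(w,[539.5,277.5,55]));cv2.imwrite(f"pics/{sys.argv[1]}c.png",cv2.resize(w["img"][u[1]-60:u[1]+60,u[0]-60:u[0]+60],(480,480),interpolation=0)[:,:,::-1]);print("crop origin",u-60)
E
python3 capx.py c1 59 cap_small spreader_large cap_large
```

```text
[559.3 276.4 184.4]
cap_small 0.95 3002 [319.3 249.8  61.4  62.1  81. ] [539.3 277.4  59. ]
spreader_large 0.97 1064 [317.7 244.3  71.6  72.7   4.7] [543.8 278.7  59. ]
spreader_large 0.6 3210 [412.4 110.3  72.7  77.6  49.9] [643.2 210.7  59. ]
cap_large 0.85 576 [319.  240.2  77.   78.3  72.1] [547.  277.6  59. ]
crop origin [259 188]
```

View pics/c1c.png

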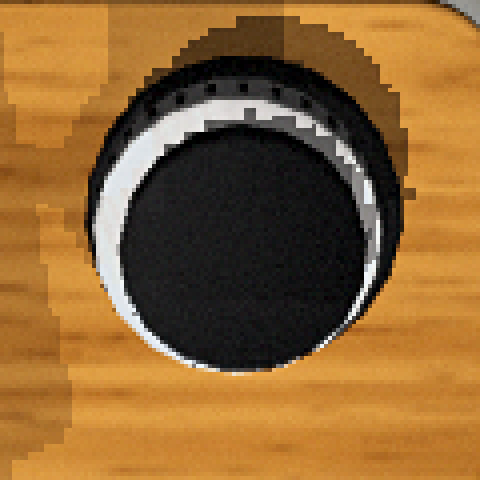

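The cap is at crop (243,250), centre (539.3, 277.4), lying on the large ring.

move_arm --plan '[[[0, 0, 0], [-0.02, -0.001, 0.05], 1], [[0, 0, 0], [-0.02, -0.001, 0.1], 1], [[0, 0, 0], [-0.02, -0.001, 0.112], 1], [[0, 0, 0], [-0.02, -0.001, 0.112], 1], [[0, 0, 0], [-0.02, -0.001, 0.112], 1]]'

```text
t: 14.28
eef_pos: [540.4, 278.3, 74.6]
tcp_rot: [-3.141, -0.003, -0.001]
ft_force: [-1.2, -0.3, 0.1]
opening: 1.0
grip_force: 0.0
```

```bash
python3 -c "
from h import *
print(togo([539.3,277.4,56.5],0),readout.state()['eef_pos'])"
```

```text
(array([-0.0012,  0.0009,  0.0181]), array([-0.05, -0.15, -0.06])) [540.40424683 278.26391543  74.64829148]
```

move_arm --plan '[[[0, 0, 0], [0, 0, 0.0165], 1], [[0, 0, 0], [0, 0, 0.0165], 1], [[0, 0, 0], [0, 0, 0.0165], 1], [[0, 0, 0], [0, 0, 0.0165], 1]]'

```text
t: 14.78
eef_pos: [539.4, 278.2, 56.5]
tcp_rot: [-3.142, -0.0, -0.001]
ft_force: [-0.2, 0.6, 0.1]
opening: 1.0
grip_force: 0.0
```

move_arm --plan '[[[0, 0, 0], [0, 0.0005, 0], -1], [[0, 0, 0], [0, 0.0005, 0], -1], [[0, 0, 0], [0, 0.0005, 0], -1], [[0, 0, 0], [0, 0.0005, 0], -1], [[0, 0, 0], [0, 0.0005, 0], -1]]'

```text
t: 15.4
eef_pos: [539.3, 277.7, 56.3]
tcp_rot: [3.141, 0.0, -0.001]
ft_force: [-0.1, -0.7, -1.0]
opening: 0.534
grip_force: 0.0
```

move_arm --plan '[[[0, 0, 0], [0, 0, 0], -1], [[0, 0, 0], [0, 0, 0], -1]]'

```text
t: 15.65
eef_pos: [539.3, 277.7, 56.3]
tcp_rot: [3.142, -0.0, -0.001]
ft_force: [-0.4, 0.5, -0.1]
opening: 0.489
grip_force: 30.0
```

move_arm --plan '[[[0, 0, 0], [0, 0, -0.02], -1], [[0, 0, 0], [0, 0, -0.07], -1], [[0, 0, 0], [0, 0, -0.1], -1], [[0, 0, 0], [0, 0, -0.1], -1]]'

```text
t: 16.15
eef_pos: [540.0, 278.0, 158.3]
tcp_rot: [-3.14, -0.004, -0.001]
ft_force: [0.6, 0.1, -1.2]
opening: 0.494
grip_force: 30.0
```

```bash
python3 - <<'E'
from h import *
w=snap("wrist","c2");s=readout.state();print(s["eef_pos"],s["opening"],s["ft_force"],s["grip_force"])
print("expect cap top centre",proj(w,s["eef_pos"]+[0,0,7.5]))
print(togo([537.2,-226,160],0))
E
```

```text
[539.32337026 277.68838185 156.60729049] 0.49413937502085004 [-0.61674755  0.15490035 -0.79486022] 29.99962231144309
expect cap top centre [320.16623079 290.5599528 ]
(array([-0.0018,  0.5037, -0.0036]), array([-0.02, -0.06, -0.03]))
```

View pics/c2.png

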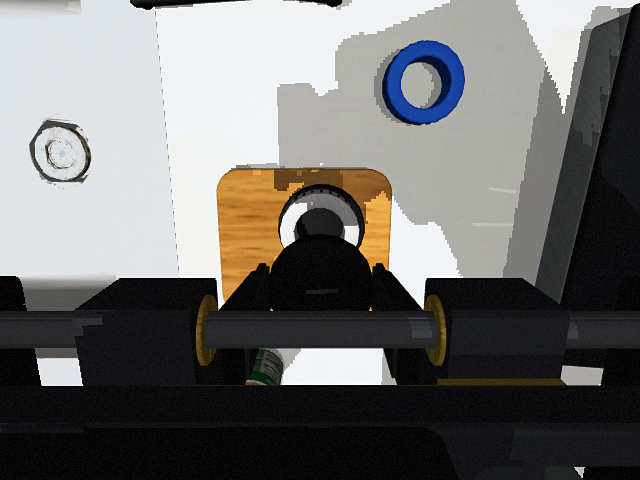

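The cap is held level, with its upper rim at row 235. I check that against the expected rim.

```bash
python3 - <<'E'
from h import *
w=snap("wrist");e=readout.state()["eef_pos"]
for z in(7.7,-2.3):print(proj(w,e+[24,0,z]),proj(w,e+[0,24,z]),proj(w,e+[0,-24,z]))
g=cv2.cvtColor(w["img"],cv2.COLOR_RGB2GRAY);print(g[225:245,321]); print(g[270,255:390])
E
```

```text
[319.83383815 238.30679002] [265.78067603 290.7443934 ] [373.97308558 290.69685964]
[319.86766573 232.84982235] [268.66245376 282.69269957] [371.15241401 282.64791394]
[38 30 30 33 31 35 31 30 27  3  8  5  0  1 11 14  0 10  9  0]
[ 80   7   1   5   9  12   5   7   5  12   8  10  10   7  85 136  14   0
   4   8   5   5  13   5   9   7  13  11   2   7  11   7   8   4  14   6
   8   7  15   8   7   1   1   2   1   6   2  10   9   5   8  10  15   9
   0   9  14   5   9   5   3  10   0   5  10   3   1   4   4  11   8   2
   2   0   5   9  13   1  10   8   5  13   5   9   4   6   8   0   5   5
   6   0  10  10   0  10   6  11   7  14   2  10   1   4   5   5   1   7
   3   5   5   2   3   5   1  82 194  96   9   3  10   9  16   3   6   6
   4  10   6   9   3  29 110 162 255]
```

move_arm --plan '[[[0, 0, 0], [-0.002, 0.06, -0.01], -1], [[0, 0, 0], [-0.002, 0.504, -0.01], -1], [[0, 0, 0], [-0.002, 0.504, -0.01], -1], [[0, 0, 0], [-0.002, 0.504, -0.01], -1], [[0, 0, 0], [-0.002, 0.504, -0.01], -1]]'

```text
t: 16.88
eef_pos: [536.3, -34.2, 164.8]
tcp_rot: [-3.141, 0.002, -0.001]
ft_force: [0.7, -0.4, -1.3]
opening: 0.496
grip_force: 30.0
```

move_arm --plan '[[[0, 0, 0], [0, 0.192, 0], -1], [[0, 0, 0], [0, 0.192, 0], -1], [[0, 0, 0], [0, 0.192, 0], -1], [[0, 0, 0], [0, 0.192, 0.02], -1], [[0, 0, 0], [0, 0.192, 0.03], -1]]'

```text
t: 17.5
eef_pos: [535.9, -224.5, 133.8]
tcp_rot: [-3.14, 0.003, -0.002]
ft_force: [0.9, 0.2, -0.8]
opening: 0.493
grip_force: 30.0
```

```bash
python3 -c "
from h import *
w=snap('wrist')
print(togo([537.2,-226,120],0),readout.state()['eef_pos'])"
```

```text
(array([0.0014, 0.0023, 0.0132]), array([-0.13,  0.23, -0.06])) [ 535.80945477 -223.68134819  133.23610893]
```

move_arm --plan '[[[0, 0, 0], [0.001, 0.002, 0.01], -1], [[0, 0, 0], [0.001, 0.002, 0.02], -1], [[0, 0, 0], [0.001, 0.002, 0.027], -1], [[0, 0, 0], [0.001, 0.002, 0.027], -1], [[0, 0, 0], [0.001, 0.002, 0.027], -1]]'

```text
t: 18.18
eef_pos: [538.2, -226.3, 109.6]
tcp_rot: [3.141, -0.0, -0.0]
ft_force: [-0.4, -0.7, -0.7]
opening: 0.491
grip_force: 30.0
```

```bash
python3 -c "
from h import *
w=snap('wrist')
print(togo([537.2,-226,94.3],0),readout.state()['eef_pos'])"
```

```text
(array([-0.001 , -0.0004,  0.0154]), array([ 0.02, -0.03, -0.03])) [ 538.17110405 -226.37241916  109.67192256]
```

move_arm --plan '[[[0, 0, 0], [-0.001, -0.0004, 0.003], -1], [[0, 0, 0], [-0.001, -0.0004, 0.006], -1], [[0, 0, 0], [-0.001, -0.0004, 0.009], -1], [[0, 0, 0], [-0.001, -0.0004, 0.011], -1], [[0, 0, 0], [-0.001, -0.0004, 0.012], -1]]'

```text
t: 18.85
eef_pos: [537.0, -225.9, 97.1]
tcp_rot: [-3.142, 0.0, -0.001]
ft_force: [-0.5, 1.2, -0.8]
opening: 0.49
grip_force: 30.0
```

move_arm --plan '[[[0, 0, 0], [0, 0, 0.001], -1], [[0, 0, 0], [0, 0, 0.002], -1], [[0, 0, 0], [0, 0, 0.002], -1]]'

```text
t: 19.23
eef_pos: [537.0, -225.9, 95.3]
tcp_rot: [3.142, 0.0, -0.001]
ft_force: [-0.4, -0.5, -0.8]
opening: 0.493
grip_force: 30.0
```

move_arm --plan '[[[0, 0, 0], [0, 0, 0.0005], -1], [[0, 0, 0], [0, 0, 0.001], -1], [[0, 0, 0], [0, 0, 0.001], -1]]'

```text
t: 19.6
eef_pos: [537.0, -225.9, 94.3]
tcp_rot: [3.142, -0.0, -0.001]
ft_force: [0.2, 0.4, -0.8]
opening: 0.494
grip_force: 30.0
```

move_arm --plan '[[[0, 0, 0], [0, 0, 0.0004], -1], [[0, 0, 0], [0, 0, 0.0007], -1], [[0, 0, 0], [0, 0, 0.0007], -1]]'

```text
t: 19.98
eef_pos: [537.0, -225.9, 94.2]
tcp_rot: [3.141, -0.0, -0.001]
ft_force: [-2.7, 0.3, 6.4]
opening: 0.489
grip_force: 30.0
```

Contact came at the expected height. I release and go back to the pile.

move_arm --plan '[[[0, 0, 0], [0, 0, -0.0003], 0.2], [[0, 0, 0], [0, 0, -0.0003], 0.4], [[0, 0, 0], [0, 0, -0.0003], 0.8], [[0, 0, 0], [0, 0, -0.03], 1], [[0, 0, 0], [0, 0, -0.09], 1]]'

```text
t: 20.6
eef_pos: [536.2, -225.5, 182.7]
tcp_rot: [-3.139, 0.004, -0.001]
ft_force: [1.0, 0.1, 1.1]
opening: 0.957
grip_force: 0.0
```

move_arm --plan '[[[0, 0, 0], [0.02, 0, -0.04], 1], [[0, 0, 0], [0.02, 0, -0.06], 1], [[0, 0, 0], [0.02, 0, -0.06], 1], [[0, 0, 0], [0.02, 0, -0.06], 1]]'

```text
t: 21.1
eef_pos: [556.5, -225.7, 242.4]
tcp_rot: [-3.141, 0.001, -0.001]
ft_force: [-0.2, 0.5, -0.2]
opening: 1.001
grip_force: 0.0
```

```bash
python3 - <<'E'
from capx import *
w=cap("c3",["cap_small"],97)
print(proj(w,[537,-225.9,102]))
u=np.int32(proj(w,[537,-225.9,85]));cv2.imwrite("pics/c3c.png",cv2.resize(w["img"][u[1]-60:u[1]+60,u[0]-60:u[0]+60],(480,480),interpolation=0)[:,:,::-1])
E
```

```text
[ 556.5 -225.8  242.3]
cap_small 0.68 2606 [321.  242.7  57.4  57.6  10.9] [ 537.  -226.5   97. ]
[320.20915754 244.34176404]
```

View pics/c3c.png

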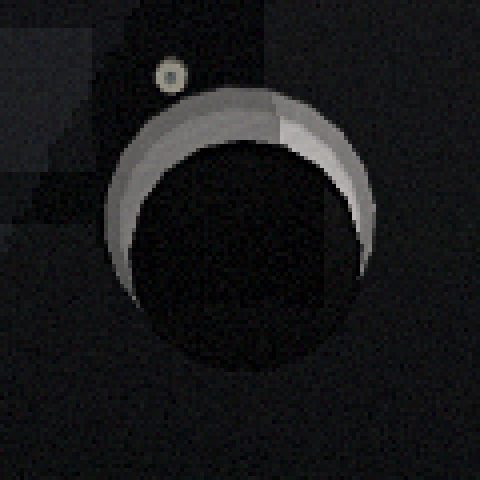

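move_arm --plan '[[[0, 0, 0], [0.005, -0.5, 0.03], 1], [[0, 0, 0], [0.005, -0.5, 0.03], 1], [[0, 0, 0], [0.005, -0.5, 0.03], 1], [[0, 0, 0], [0.005, -0.5, 0.03], 1], [[0, 0, 0], [0.005, -0.5, 0.03], 1]]'

```text
t: 21.82
eef_pos: [559.8, 87.9, 224.0]
tcp_rot: [3.141, 0.001, -0.001]
ft_force: [-0.0, -0.8, 0.5]
opening: 1.0
grip_force: 0.0
```

move_arm --plan '[[[0, 0, 0], [0, -0.191, 0.01], 1], [[0, 0, 0], [0, -0.191, 0.03], 1], [[0, 0, 0], [0, -0.191, 0.04], 1], [[0, 0, 0], [0, -0.191, 0.04], 1], [[0, 0, 0], [0, -0.191, 0.04], 1]]'

```text
t: 22.45
eef_pos: [560.1, 277.0, 184.0]
tcp_rot: [3.141, 0.001, 0.0]
ft_force: [-0.5, -0.3, -0.2]
opening: 0.999
grip_force: 0.0
```

```bash
python3 - <<'E'
from capx import *
from rings import topface
w=cap("l1",["spreader_large","cap_large"],42)
u=proj(w,[540,277.5,54]);print(u)
for t in(90,120,170):
    for o in topface(w,u,r=50,thr=t): print(t,o,atz(w,o[1:3],54).round(1))
print(readout.state()["eef_pos"])
E
```

```text
[560.5 276.2 184.6]
spreader_large 0.71 3075 [317.8 245.5  72.3  73.9 174.5] [539.2 278.5  42. ]
spreader_large 0.68 3286 [412.8 111.6  73.   78.3  46.4] [644.6 206.4  42. ]
cap_large 0.64 1881 [319.4 241.2  76.1  79.1 101.7] [542.9 277.2  42. ]
[319.01713975 248.5445871 ]
90 (np.False_, 318.3, 250.0, array([103.4, 120.1])) [538.8 278.1  54. ]
90 (np.True_, 317.6, 248.3, array([44.9, 46.7])) [540.2 278.6  54. ]
120 (np.False_, 320.5, 255.7, array([ 93.2, 117.9])) [534.1 276.3  54. ]
120 (np.True_, 317.6, 248.3, array([45. , 46.9])) [540.2 278.6  54. ]
120 (np.False_, 282.6, 207.3, array([22.7, 46.1])) [573.1 305.6  54. ]
170 (np.False_, 317.5, 248.2, array([67.6, 70.1])) [540.3 278.7  54. ]
170 (np.True_, 317.5, 248.3, array([45.5, 47.4])) [540.2 278.7  54. ]
[560.84083033 275.5955274  185.27487792]
```

The small cap lies concentric and level (crop 245,255). The large ring is at (540.3, 278.6).

move_arm --plan '[[[0, 0, 0], [-0.02, -0.002, 0.05], 1], [[0, 0, 0], [-0.02, -0.002, 0.1], 1], [[0, 0, 0], [-0.02, -0.002, 0.13], 1], [[0, 0, 0], [-0.02, -0.002, 0.13], 1], [[0, 0, 0], [-0.02, -0.002, 0.13], 1]]'

```text
t: 23.22
eef_pos: [541.4, 278.6, 56.4]
tcp_rot: [-3.141, -0.002, -0.002]
ft_force: [-0.5, -0.2, -0.4]
opening: 0.997
grip_force: 0.0
```

move_arm --plan '[[[0, 0, 0], [0, 0, 0.02], 1], [[0, 0, 0], [0, 0, 0.02], 1], [[0, 0, 0], [0, 0, 0.02], 1]]'

```text
t: 23.6
eef_pos: [541.0, 279.1, 36.3]
tcp_rot: [-3.141, -0.002, -0.001]
ft_force: [-0.4, 0.2, 1.0]
opening: 0.998
grip_force: 0.0
```

```bash
python3 -c "
from h import *
print(togo([540.2,278.6,32.5],0),readout.state()['eef_pos'])"
```

```text
(array([-0.0009,  0.0005,  0.0038]), array([-0.03, -0.1 , -0.04])) [541.04742767 279.1261972   36.29941751]
```

move_arm --plan '[[[0, 0, 0], [-0.0003, 0, 0.0027], 1], [[0, 0, 0], [-0.0003, 0, 0.0027], -1], [[0, 0, 0], [-0.0003, 0, 0.0027], -1], [[0, 0, 0], [-0.0003, 0, 0.0027], -1], [[0, 0, 0], [-0.0003, 0, 0.0027], -1]]'

```text
t: 24.22
eef_pos: [540.1, 279.0, 32.2]
tcp_rot: [3.141, 0.0, -0.001]
ft_force: [0.1, -0.3, 0.6]
opening: 0.637
grip_force: 0.0
```

move_arm --plan '[[[0, 0, 0], [0, 0, 0], -1], [[0, 0, 0], [0, 0, 0], -1]]'

```text
t: 24.48
eef_pos: [540.2, 279.0, 32.2]
tcp_rot: [3.142, -0.0, -0.001]
ft_force: [0.6, 0.1, 0.6]
opening: 0.612
grip_force: 30.0
```

move_arm --plan '[[[0, 0, 0], [0, 0, -0.02], -1], [[0, 0, 0], [0, 0, -0.07], -1], [[0, 0, 0], [0, 0, -0.11], -1], [[0, 0, 0], [0.013, 0.06, -0.115], -1], [[0, 0, 0], [0.013, 0.12, -0.115], -1]]'

```text
t: 25.1
eef_pos: [553.6, 158.0, 147.9]
tcp_rot: [-3.141, -0.002, 0.001]
ft_force: [0.1, -0.4, -0.4]
opening: 0.613
grip_force: 30.0
```

move_arm --plan '[[[0, 0, 0], [0, 0.06, 0], -1], [[0, 0, 0], [0, 0.12, 0], -1], [[0, 0, 0], [0, 0.185, 0], -1], [[0, 0, 0], [0, 0.185, 0.01], -1], [[0, 0, 0], [0, 0.185, 0.03], -1]]'

```text
t: 25.72
eef_pos: [553.1, -26.5, 117.1]
tcp_rot: [3.141, -0.001, -0.002]
ft_force: [-0.2, -0.3, -0.0]
opening: 0.61
grip_force: 30.0
```

```bash
python3 - <<'E'
from h import *
w=snap("wrist","l2")
print(togo([552.9,-26,74.2],0),readout.state()["eef_pos"],readout.state()["opening"])
E
```

```text
(array([0.0012, 0.0003, 0.0402]), array([-0.03,  0.17, -0.07])) [551.85111674 -25.7141411  114.39361195] 0.6165881516935696
```

View pics/l2.png

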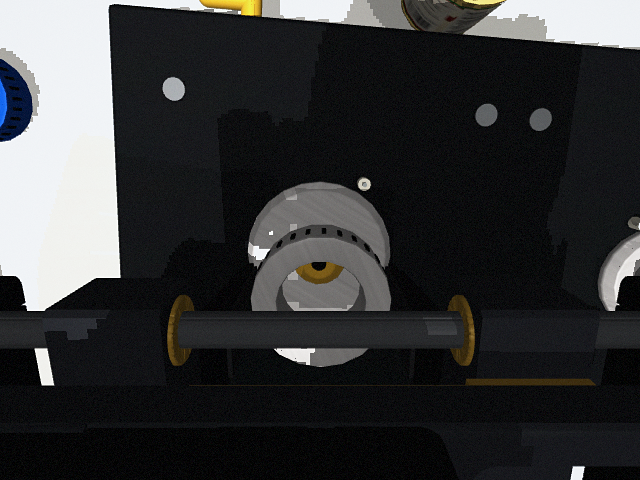

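The nozzle shows through the bore at (319,268), with the ring centred left-right over the dish.

move_arm --plan '[[[0, 0, 0], [0.0005, 0, 0.008], -1], [[0, 0, 0], [0.0005, 0, 0.016], -1], [[0, 0, 0], [0.0005, 0, 0.024], -1], [[0, 0, 0], [0.0005, 0, 0.024], -1], [[0, 0, 0], [0.0005, 0, 0.024], -1]]'

```text
t: 26.4
eef_pos: [553.6, -26.0, 93.4]
tcp_rot: [3.141, -0.0, -0.0]
ft_force: [0.2, 0.4, -0.7]
opening: 0.608
grip_force: 30.0
```

```bash
python3 -c "
from h import *
w=snap('wrist')
print(togo([552.9,-26,74.2],0),readout.state()['eef_pos'])"
```

```text
(array([-0.0007, -0.    ,  0.0193]), array([ 0.01, -0.03, -0.03])) [553.61378953 -26.0165047   93.45848486]
```

move_arm --plan '[[[0, 0, 0], [-0.0007, 0, 0.004], -1], [[0, 0, 0], [-0.0007, 0, 0.008], -1], [[0, 0, 0], [-0.0007, 0, 0.012], -1], [[0, 0, 0], [-0.0007, 0, 0.016], -1], [[0, 0, 0], [-0.0007, 0, 0.0165], -1]]'

```text
t: 27.08
eef_pos: [552.6, -26.0, 76.3]
tcp_rot: [3.142, 0.001, -0.001]
ft_force: [-1.0, -0.5, -0.8]
opening: 0.611
grip_force: 30.0
```

move_arm --plan '[[[0, 0, 0], [0, 0, 0.001], -1], [[0, 0, 0], [0, 0, 0.0015], -1], [[0, 0, 0], [0, 0, 0.0015], -1]]'

```text
t: 27.45
eef_pos: [552.8, -26.0, 75.2]
tcp_rot: [3.141, -0.0, -0.001]
ft_force: [0.3, 0.1, 0.5]
opening: 0.613
grip_force: 30.0
```

move_arm --plan '[[[0, 0, 0], [0, 0, 0.0005], -1], [[0, 0, 0], [0, 0, 0.001], -1], [[0, 0, 0], [0, 0, 0.001], -1]]'

```text
t: 27.82
eef_pos: [552.7, -26.0, 74.2]
tcp_rot: [3.142, -0.0, -0.001]
ft_force: [-0.5, 0.5, -1.1]
opening: 0.611
grip_force: 30.0
```

move_arm --plan '[[[0, 0, 0], [0, 0, 0.0004], -1], [[0, 0, 0], [0, 0, 0.0008], -1], [[0, 0, 0], [0, 0, 0.0008], -1]]'

```text
t: 28.2
eef_pos: [552.8, -26.0, 74.1]
tcp_rot: [3.141, -0.0, -0.001]
ft_force: [-2.0, 0.8, 8.0]
opening: 0.613
grip_force: 30.0
```

It is seated. I release, rise and go for the last cap.

move_arm --plan '[[[0, 0, 0], [0, 0, -0.0004], 0.4], [[0, 0, 0], [0, 0, -0.0004], 0.6], [[0, 0, 0], [0, 0, -0.0004], 0.8], [[0, 0, 0], [0, 0, -0.03], 1], [[0, 0, 0], [0, 0, -0.09], 1]]'

```text
t: 28.82
eef_pos: [551.8, -25.9, 162.6]
tcp_rot: [-3.141, 0.005, -0.001]
ft_force: [0.8, -1.0, -0.0]
opening: 0.991
grip_force: 0.0
```

move_arm --plan '[[[0, 0, 0], [0.02, 0, -0.04], 1], [[0, 0, 0], [0.02, 0, -0.08], 1], [[0, 0, 0], [0.02, 0, -0.08], 1], [[0, 0, 0], [0.02, 0, -0.08], 1]]'

```text
t: 29.32
eef_pos: [572.3, -25.9, 242.6]
tcp_rot: [-3.141, 0.001, -0.001]
ft_force: [0.1, -0.0, 0.4]
opening: 1.0
grip_force: 0.0
```

```bash
python3 - <<'E'
from capx import *
from rings import topface
w=cap("l3",["spreader_large"],84)
u=proj(w,[552.9,-26,96]);print(u)
for t in(70,100,130):
    for o in topface(w,u,r=50,thr=t): print(t,o,atz(w,o[1:3],96).round(1))
print(readout.state()["eef_pos"])
E
```

```text
[572.2 -25.9 242.2]
spreader_large 0.78 935 [259.5 -11.4  61.8  66.9 161.8] [745.4  18.9  84. ]
spreader_large 0.7 2916 [ 87.9 129.   61.3  73.3 111. ] [644.4 161.2  84. ]
[319.96999972 242.30242648]
70 (np.False_, 319.7, 233.1, array([86.8, 91.5])) [560.8 -25.8  96. ]
70 (np.True_, 320.6, 239.4, array([42.3, 44.2])) [555.4 -26.5  96. ]
70 (np.True_, 319.9, 238.7, array([ 9.6, 10. ])) [556.  -25.9  96. ]
70 (np.True_, 320.3, 271.1, array([ 88.8, 130.2])) [527.6 -26.3  96. ]
100 (np.False_, 319.8, 233.1, array([86.6, 91.1])) [560.8 -25.9  96. ]
100 (np.True_, 320.7, 240.9, array([42.2, 42.4])) [554.1 -26.6  96. ]
100 (np.True_, 319.8, 238.9, array([ 9.8, 10.3])) [555.8 -25.9  96. ]
100 (np.True_, 321.7, 265.9, array([ 83.6, 120. ])) [532.2 -27.4  96. ]
130 (np.False_, 318.1, 233.5, array([85.3, 87.7])) [560.5 -24.5  96. ]
130 (np.True_, 319.9, 238.8, array([10.2, 10.6])) [555.9 -25.9  96. ]
130 (np.True_, 321.1, 241.4, array([41.4, 42.5])) [553.7 -26.9  96. ]
130 (np.True_, 326.8, 229.9, array([15.9, 24.1])) [563.5 -31.7  96. ]
130 (np.True_, 316.9, 140.0, array([ 73.3, 129.5])) [635.8 -23.7  96. ]
[572.20550278 -25.9690864  242.08106261]
```

move_arm --plan '[[[0, 0, 0], [-0.012, -0.303, 0.04], 1], [[0, 0, 0], [-0.012, -0.303, 0.04], 1], [[0, 0, 0], [-0.012, -0.303, 0.04], 1], [[0, 0, 0], [-0.012, -0.303, 0.04], 1], [[0, 0, 0], [-0.012, -0.303, 0.05], 1]]'

```text
t: 30.05
eef_pos: [560.5, 279.2, 192.3]
tcp_rot: [3.141, 0.0, -0.0]
ft_force: [0.7, -0.2, 0.4]
opening: 0.995
grip_force: 0.0
```

move_arm --plan '[[[0, 0, 0], [0, 0, 0.02], 1], [[0, 0, 0], [0, 0, 0.02], 1]]'

```text
t: 30.3
eef_pos: [559.7, 277.1, 171.0]
tcp_rot: [3.14, 0.004, 0.0]
ft_force: [0.4, -0.9, 0.3]
opening: 0.999
grip_force: 0.0
```

```bash
python3 - <<'E'
from capx import *
w=cap("k1",["cap_large","cap_small","jar"],25)
print(readout.state()["eef_pos"])
g=cv2.cvtColor(w["img"],cv2.COLOR_RGB2GRAY);u=np.int32(proj(w,[540,278,27]));r=60
m=(g[u[1]-r:u[1]+r,u[0]-r:u[0]+r]<35).astype(np.uint8)
for c in cv2.findContours(m,0,2)[0]:
    if cv2.contourArea(c)>500: e=cv2.fitEllipse(cv2.convexHull(c));q=np.array(e[0])+u-r;print(q,e[1],atz(w,q,25))
E
```

```text
[560.5 276.7 172.3]
cap_large 0.82 5240 [319.  244.7  80.8  82.5 103.2] [538.  277.6  25. ]
jar 0.85 1266 [260.3 378.7  45.7  53.1  31.3] [411.3 331.1  25. ]
[561.37980948 276.39964556 174.02144103]
[319.30382919 244.55216217] (80.3098373413086, 81.59351348876953) [538.12753646 277.32932407  25.        ]
```

View pics/k1.png

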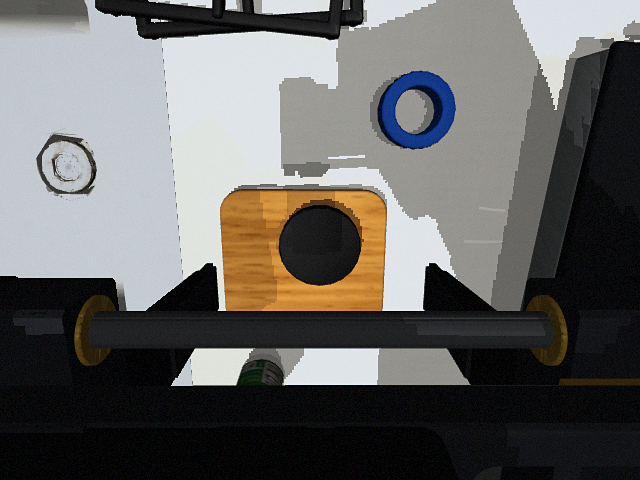

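The large cap lies on the board at (319,245), with the jar at (260,375) well clear of the gripper body. I measure once more now that the arm has settled.

```bash
python3 - <<'E'
from capx import *
for i in range(3):
    w=cap(f"k2{i}",["cap_large"],25)
g=cv2.cvtColor(w["img"],cv2.COLOR_RGB2GRAY);e=readout.state()["eef_pos"]
for X in([539,278],):
    for a in([34,0,20],[34,0,30],[-34,0,30],[0,34,30],[0,-34,30],[0,34,20],[0,-34,20]): print(a,proj(w,[X[0]+a[0],X[1]+a[1],a[2]]).round(1))
print(g[195:215,320],g[275:292,320]);print(g[245,270:285],g[245,352:368])
E
```

```text
[561.4 276.4 174.1]
cap_large 0.88 5163 [318.9 246.8  80.9  81.4 146.7] [537.8 277.3  25. ]
[561.3 276.5 174. ]
cap_large 0.7 5005 [318.8 246.6  79.   80.6  90.4] [537.9 277.5  25. ]
[561.1 276.7 173.8]
cap_large 0.78 4971 [319.1 246.5  79.1  79.9  96.3] [537.8 277.3  25. ]
[34, 0, 20] [318.2 204.2]
[34, 0, 30] [318.2 206.2]
[-34, 0, 30] [318.4 285.4]
[0, 34, 30] [277.2 246.8]
[0, -34, 30] [359.3 246.7]
[0, 34, 20] [278.5 243.7]
[0, -34, 20] [358.2 243.6]
[143 143 140 134 134 133 138  61  57  59  63  65  13   0   7   4  32  23
  22  25] [ 26  22  28  22  28  26  21  24  19  22   7  35 181 172 170 164 153]
[154 155 151 153 155 155 128 128 132  36  23  31  30  32  27] [ 27  23  22  20  23  22  23   1  72 148 140 138 139 142 139 136]
```

move_arm --plan '[[[0, 0, 0], [-0.023, -0.0005, 0.05], 1], [[0, 0, 0], [-0.023, -0.0005, 0.1], 1], [[0, 0, 0], [-0.023, -0.0005, 0.13], 1], [[0, 0, 0], [-0.023, -0.0005, 0.13], 1], [[0, 0, 0], [-0.023, -0.0005, 0.13], 1]]'

```text
t: 31.42
eef_pos: [538.6, 277.7, 44.6]
tcp_rot: [-3.141, -0.001, -0.001]
ft_force: [0.1, -0.6, -0.6]
opening: 0.998
grip_force: 0.0
```

move_arm --plan '[[[0, 0, 0], [0, 0, 0.016], 1], [[0, 0, 0], [0, 0, 0.016], 1], [[0, 0, 0], [0, 0, 0.016], 1]]'

```text
t: 31.8
eef_pos: [538.0, 277.5, 27.6]
tcp_rot: [3.142, -0.0, -0.001]
ft_force: [-0.6, -0.3, -0.1]
opening: 0.997
grip_force: 0.0
```

```bash
python3 -c "
from h import *
w=snap('wrist')
print(togo([538.1,277.2,18.5],0),readout.state()['eef_pos'])"
```

```text
(array([0.    , 0.0003, 0.0091]), array([-0.  , -0.02, -0.03])) [538.07214583 277.53929354  27.64383787]
```

move_arm --plan '[[[0, 0, 0], [0, 0.0003, 0.005], 1], [[0, 0, 0], [0, 0.0003, 0.0088], 1], [[0, 0, 0], [0, 0.0003, 0.0088], 1], [[0, 0, 0], [0, 0.0003, 0.0088], -1], [[0, 0, 0], [0, 0.0003, 0.0088], -1]]'

```text
t: 32.48
eef_pos: [538.0, 277.2, 18.6]
tcp_rot: [3.142, -0.0, -0.001]
ft_force: [-0.5, -0.3, -1.0]
opening: 0.843
grip_force: 0.0
```

move_arm --plan '[[[0, 0, 0], [0, 0, 0], -1], [[0, 0, 0], [0, 0, 0], -1], [[0, 0, 0], [0, 0, 0], -1]]'

```text
t: 32.85
eef_pos: [538.0, 277.2, 18.7]
tcp_rot: [-3.142, -0.0, -0.001]
ft_force: [0.1, 0.2, 1.8]
opening: 0.704
grip_force: 30.0
```

move_arm --plan '[[[0, 0, 0], [0, 0, -0.015], -1], [[0, 0, 0], [0, 0, -0.06], -1], [[0, 0, 0], [0, 0, -0.12], -1], [[0, 0, 0], [0, 0, -0.13], -1], [[0, 0, 0], [0, 0, -0.13], -1]]'

```text
t: 33.48
eef_pos: [537.8, 277.2, 149.3]
tcp_rot: [-3.141, -0.001, -0.001]
ft_force: [-0.7, 0.4, -2.2]
opening: 0.706
grip_force: 30.0
```

```bash
python3 - <<'E'
from h import *
w=snap("wrist","k3");s=readout.state();e=s["eef_pos"];print(e,s["opening"],s["ft_force"])
for z in(11.3,1.3):print(proj(w,e+[34,0,z]),proj(w,e+[0,34,z]),proj(w,e+[0,-34,z]))
g=cv2.cvtColor(w["img"],cv2.COLOR_RGB2GRAY);print(g[200:245,310],g[200:245,330]); print(togo([553.1,-26.2,150],0))
E
```

```text
[537.42157297 277.0243192  148.08897768] 0.7039279125209347 [-0.48075531 -0.17950457 -2.49767653]
[319.74763438 216.92101539] [241.68627425 293.66362016] [397.94028316 293.5970974 ]
[319.78800153 212.48711162] [245.91506121 285.30849484] [393.7817183 285.2458328]
[157 152 148 140 140 143 142 144 144 144 140 140 142 146 149   0   0   4
   9  11   7   0   0   8   2   7   1   8  12   3   1   9   0   1  10  10
   3  13   7   5   8  10  13   4  14] [ 74  73  75  67  68  66  68  64  66  60  59  68 151 145 153   0   4   9
   5   7   3   0   6   4  15  10   5   9   6   6  10   7   4  16   3   4
  10  12   5   5   5   9   8   4   7]
(array([ 0.0159,  0.3032, -0.0018]), array([ 0.02,  0.04, -0.03]))
```

move_arm --plan '[[[0, 0, 0], [0.016, 0.06, -0.01], -1], [[0, 0, 0], [0.016, 0.12, -0.01], -1], [[0, 0, 0], [0.016, 0.18, -0.01], -1], [[0, 0, 0], [0.016, 0.24, -0.01], -1], [[0, 0, 0], [0.016, 0.303, -0.01], -1]]'

```text
t: 34.15
eef_pos: [552.8, -27.1, 156.9]
tcp_rot: [-3.141, 0.003, -0.0]
ft_force: [0.7, 0.5, -0.8]
opening: 0.703
grip_force: 30.0
```

move_arm --plan '[[[0, 0, 0], [0, 0, 0], -1], [[0, 0, 0], [0, 0, 0.02], -1], [[0, 0, 0], [0, 0, 0.035], -1], [[0, 0, 0], [0, 0, 0.035], -1], [[0, 0, 0], [0, 0, 0.035], -1]]'

```text
t: 34.78
eef_pos: [553.9, -24.9, 123.6]
tcp_rot: [3.142, 0.0, 0.0]
ft_force: [-0.9, 0.4, -1.6]
opening: 0.701
grip_force: 30.0
```

```bash
python3 -c "
from h import *
w=snap('wrist');w=snap('wrist')
print(togo([553.6,-26.2,94.7],0),readout.state()['eef_pos'])"
```

```text
(array([-0.0004,  0.0011,  0.0293]), array([ 0.01, -0.05, -0.01])) [554.01107578 -25.0529869  124.03913489]
```

move_arm --plan '[[[0, 0, 0], [-0.0004, 0.0011, 0.008], -1], [[0, 0, 0], [-0.0004, 0.0011, 0.016], -1], [[0, 0, 0], [-0.0004, 0.0011, 0.02], -1], [[0, 0, 0], [-0.0004, 0.0011, 0.02], -1]]'

```text
t: 35.38
eef_pos: [553.2, -26.4, 103.1]
tcp_rot: [-3.142, 0.001, -0.001]
ft_force: [0.3, -0.8, -1.7]
opening: 0.701
grip_force: 30.0
```

```bash
python3 -c "
from h import *
w=snap('wrist')
print(togo([553.6,-26.2,94.7],0),readout.state()['eef_pos'])"
```

```text
(array([ 0.0003, -0.0002,  0.0087]), array([ 0.  ,  0.02, -0.04])) [553.34705741 -26.42395714 103.42782265]
```

move_arm --plan '[[[0, 0, 0], [0.0002, -0.0002, 0.002], -1], [[0, 0, 0], [0.0002, -0.0002, 0.004], -1], [[0, 0, 0], [0.0002, -0.0002, 0.006], -1], [[0, 0, 0], [0.0002, -0.0002, 0.007], -1], [[0, 0, 0], [0.0002, -0.0002, 0.007], -1]]'

```text
t: 36.05
eef_pos: [553.5, -26.2, 96.5]
tcp_rot: [3.142, 0.0, -0.001]
ft_force: [0.4, 0.5, -1.6]
opening: 0.701
grip_force: 30.0
```

move_arm --plan '[[[0, 0, 0], [0, 0, 0.0005], -1], [[0, 0, 0], [0, 0, 0.0013], -1], [[0, 0, 0], [0, 0, 0.0013], -1]]'

```text
t: 36.42
eef_pos: [553.5, -26.2, 95.2]
tcp_rot: [3.142, 0.0, -0.001]
ft_force: [-0.1, -0.2, -0.1]
opening: 0.704
grip_force: 30.0
```

move_arm --plan '[[[0, 0, 0], [0, 0, 0.0005], -1], [[0, 0, 0], [0, 0, 0.0008], -1], [[0, 0, 0], [0, 0, 0.0008], -1]]'

```text
t: 36.8
eef_pos: [553.6, -26.2, 94.6]
tcp_rot: [3.141, -0.0, -0.001]
ft_force: [-0.7, -0.4, 0.7]
opening: 0.703
grip_force: 30.0
```

move_arm --plan '[[[0, 0, 0], [0, 0, 0.0004], -1], [[0, 0, 0], [0, 0, 0.0004], -1]]'

```text
t: 37.05
eef_pos: [553.6, -26.2, 94.6]
tcp_rot: [3.141, -0.0, -0.001]
ft_force: [-1.6, 0.2, 6.3]
opening: 0.701
grip_force: 30.0
```

It has firm contact at the right height, so I release and check both burners.

move_arm --plan '[[[0, 0, 0], [0, 0, -0.0004], 0.6], [[0, 0, 0], [0, 0, -0.0004], 0.8], [[0, 0, 0], [0, 0, -0.0004], 1], [[0, 0, 0], [0, 0, -0.02], 1], [[0, 0, 0], [0, 0, -0.08], 1]]'

```text
t: 37.67
eef_pos: [552.4, -26.1, 172.7]
tcp_rot: [-3.141, 0.006, -0.001]
ft_force: [0.6, -0.1, 0.6]
opening: 1.0
grip_force: 0.0
```

move_arm --plan '[[[0, 0, 0], [0.02, 0.08, -0.04], 1], [[0, 0, 0], [0.02, 0.08, -0.08], 1], [[0, 0, 0], [0.02, 0.08, -0.08], 1], [[0, 0, 0], [0.02, 0.08, -0.08], 1]]'

```text
t: 38.17
eef_pos: [573.0, -106.0, 253.4]
tcp_rot: [-3.141, 0.001, -0.001]
ft_force: [0.2, -0.4, -0.6]
opening: 1.0
grip_force: 0.0
```

```bash
python3 - <<'E'
from capx import *
w=cap("z1",["cap_large","cap_small"],102)
a=snap("scene");b=snap("top")
def c(p,n): r=eyes.cut_out(p,n);return r[0]["uv"] if r else None
for n in("timer","tin","jar"): print(n,c(a,n),c(b,n))
im=np.vstack([cv2.resize(w["img"][100:290],(800,237)),cv2.resize(a["img"][130:270,300:500],(514,360),interpolation=cv2.INTER_CUBIC) if 0 else cv2.copyMakeBorder(cv2.resize(a["img"][130:270,300:500],(500,350),interpolation=cv2.INTER_CUBIC),0,0,0,300,0)])
cv2.imwrite("pics/z1c.png",im[:,:,::-1])
E
```

```text
[ 572.9 -105.7  253. ]
cap_large 0.83 4931 [226.  240.7  79.5  81.7 109.8] [553.8 -26.6 102. ]
cap_large 0.19 4521 [321.3  50.1  68.1  84.6   0.4] [ 702.5 -107.2  102. ]
cap_small 0.97 2225 [459.5 257.3  54.2  57.1  98.9] [ 539.1 -225.1  102. ]
timer [338.0, 362.3] [275.3, 332.8]
tin [339.3, 163.3] [398.1, 182.0]
jar [246.6, 375.5] [216.3, 307.3]
```

View pics/z1c.png

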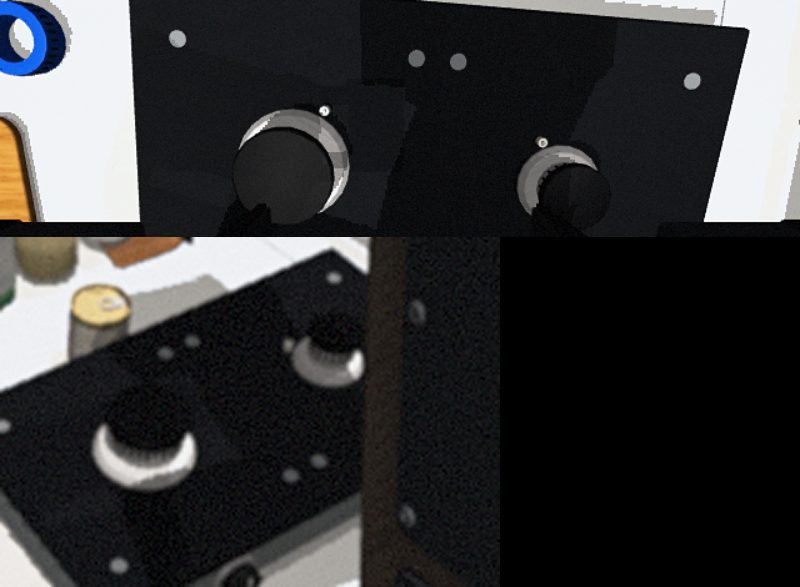

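Both burners are built up level: the large cap shows at (284,177) and the small at (573,195). The timer, tin and jar are where they stood, and the robot is clear.

```bash
python3 -c "
from cell import env
print(env.job_done())"
```

```text
the job is handed in; nothing more can be done
None
```

I rebuilt both burners, small on small and large on large, with each spreader down over its nozzle and each cap level on top; the timer, tin and jar stayed where they stood, and I handed the job in at about 38 s (no verdict came back).

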